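Post a slide mailer through the spring flap of the specimen chute

TASK

Post the slide mailer into the specimen chute: press the paddle down with one fingertip to hold the spring flap up, and while it is held push the mailer along the lane with the other fingertip, under the flap, until it goes down the ramp. Then take the hand away so that the flap springs shut with the mailer down in the chute. Only push the mailer, never pick it up, and leave the jar, the bottle and the stapler where they are.

Things in the scene. Friction and masses are not known exactly. Their poses are not given: they have to be found in the camera images.
- chute: Specimen chute of white sheet metal fixed to the table, 335 mm long. Origin on the table, under the lane's centre line, in the plane of the flap's skirt; +x is the push direction, +y points to the paddle's side, z up. Lane: level steel deck 70 mm above the table, x = -170 to -20 mm, 42 mm wide between guide strips that stand 7 mm above the deck and are 10 mm thick.
- lane_end (a point): Far end of the deck on its centre line (chute x = -20 mm, 70 mm above the table). Here a 45 degree ramp, 54 mm wide, begins and runs down to the pan. With the flap up, the mailer tips and slides down by itself soon after its middle has passed this point; a fingertip pressing on its end may prop it up until eased back a few mm or pushed a little farther.
- pan (a point): Centre of the floor of the open pan at the foot of the ramp (chute x = 100 mm, 5 mm above the table). The pan is 54 mm wide inside; its side walls are 45 mm high, its end wall, at x = 155 mm, 60 mm.
- axle (a point): On the axle of flap and paddle (chute x = 0, y = 44 mm, 98 mm above the table): a rod 8 mm thick along the chute's x from -159 to 63 mm, between two posts 108 mm high, 12 mm wide, at x = -163 and 66 mm. Two fingertips can straddle it, one over the lane, one over the paddle.
- flap (a joint): Angle of flap and paddle about the axle, rad: 0 shut, stop at 0.80. Steel plate over the ramp (chute x 0 to 58, y -28 to 44 mm, 28 mm above the deck when shut) with a skirt at x = 0 closing the lane; pushing on the skirt does not open it. It rises when the paddle goes down; the mailer passes from 0.60 on. Spring-shut: 0.06 N m shut, 0.16 open, so 3 to 8 N on the paddle hold it.
- paddle_face (a point): The paddle, a steel press plate turning with the flap, beside the lane, chute x = -150 to -20 mm. This point: middle of its upper face (x = -85). Flap shut: slopes up and outward at 0.75 rad from chute y = 64, z = 92 mm to y = 103, z = 128 mm. Flap at 0.75 rad: level, top 80 mm above the table, y = 54 to 108 mm; a tip can slide along it while the other tip, equally high, meets the mailer's end.
- mailer: White plastic slide mailer (flat closed case), loose on the deck between the guides, 70 mm long (its x, along the lane), 36 mm wide (y), 20 mm high, 60 to 120 g. Origin: centre of its underside.
- mailer_center (a point): Centre of the mailer, 10 mm above its underside.
- jar: Specimen jar, 52 mm across, 65 mm high, standing loose on the table beside the chute. Leave alone. Origin: centre of its underside.
- gel: White gel bottle, 56 mm across, 150 mm high, standing loose on the table beside the chute. Leave alone. Origin: centre of its underside.
- stapler: Black stapler, 110 x 30 x 41 mm, lying loose on the table beside the chute. Leave alone. Origin: centre of its underside.
Not all that is in view belongs to the job. What is meant by the mailer is not pink or yellow, and is the larger of those in its own colour.

How it is judged:
On the way, in this order (a step that is already met when the one before it is completed fails the run):
1. the flap is held up by a finger on the paddle, the mailer still outside (value of joint flap above 0.5 rad and contact force between the fingers and flap above 0.3 N and x of mailer_center in the frame of chute below -0.03 m), for 0.2 s.
2. the mailer's front end is pushed under the flap by a finger while a finger still holds the paddle down (value of joint flap above 0.5 rad and contact force between the fingers and flap above 0.3 N and contact force between the fingers and mailer above 0.05 N and x of mailer_center in the frame of chute above -0.027 m).
At the end, for the whole second after the job is handed in: The mailer lies at rest in the chute, on the ramp or in the pan (its centre past the skirt, within the side walls and below 60 mm above the table), and the flap is shut (below 0.05 rad) (x of mailer_center in the frame of chute between 0 and 0.155 m and y of mailer_center in the frame of chute between -0.03 and 0.03 m and height (world z) of mailer_center below 0.06 m and linear speed of mailer below 0.02 m/s and value of joint flap below 0.05 rad); the robot touches nothing.
It fails at once if the mailer is lifted (centre more than 25 mm higher than when it lies on the deck) (height (world z) of mailer_center above 0.105 m).
It fails at once if a bystander is moved by more than 30 mm (distance of any of jar, gel, stapler from where it was at the start of the episode above 0.03 m).
It fails at once if the jar or the bottle is tipped over (angle between any of jar, gel's own z axis and vertical above 0.5 rad).
It also fails if it takes over 48 s, if anything falls off the work surface, if the arm or the gripper's body presses on something with over 40 N, if the wrist force passes 120 N, or if a joint passes its speed limit or range.

ROBOT

A 6-joint arm with a two-finger parallel gripper is mounted at the origin on the work surface. World frame = base frame: x ahead of the robot, y to its left, z up, the work surface at z = 0. Lengths are in m, angles in rad, forces in N, time in s.
With the tool pointing down it reaches from about 0.275 to 0.875 m from the base axis. Payload 12.5 kg.
Tool frame: the origin (TCP) lies midway between the tips of the shut fingers; the grasp point (between the pads) lies 19 mm behind it (tcp_to_grasp is the distance from the TCP to the grasp point, in m); z points along the fingers, y is the line along which they close (so a half turn about z gives the same grasp; the last joint's range is limited). The gripper opens to 85 mm and grips with 20 to 120 N. Pads are 22 mm wide; open, the fingers measure 114 mm over their backs; the gripper's body (76 mm by 85 mm) begins 54 mm behind the grasp point. The pads swing forward as they close: fully open they stand 13 mm farther back than shut.
Start: joints at [1.249, 0.351, 1.652, -0, 1.139, -0.085], TCP at [0.129, 0.535, 0.231] pointing down, gripper open.
Joint ranges: [-2.75, 2.75], [-0.79, 2.1], [0.01, 2.65], [-1.57, 4.71], [0.07, 3.14], [-2.87, 2.87]. Speed limits (rad/s): [2.22, 2.22, 2.79, 3.14, 3.14, 3.14].

INTERFACE

Orientations are given as a unit quaternion [w, x, y, z].
In Python, from bench import * gives the robot as it stands. The module is installed in compiled form; this text tells all that it offers.
- The arm moves only by the tool drive_tool, never from a script. Its argument "steps" is a list that holds one entry, the list of rows, each a list of 7 numbers: the shift along the tool's x, y, z in mm, then the turn, a rotation vector about the tool's x, y, z in rad, then the finger opening in mm, from 0 to 85.4. In form: [[[x, y, z, rx, ry, rz, gripper], ...]]. A call has 1 to 10 rows; each row shifts and turns the commanded pose from where the row before left it, along the tool's axes as they then stand; what a row does not reach is not made up. A row lasts 1/10 s, in which the tool goes at most 50 mm and 8.59 degrees, less where a joint would pass 70% of its speed; a pose out of reach is approached as far as the arm can. A call is refused whole if a number of a shift passes 50 or a number of a turn 0.15, either way. A call with a gripper value outside its range is refused whole. The fingers move at their own pace and stop on an object; "grip_force" is the grip in N (left out, the last holds). Time passes only in rows, so rows that do not move let the fingers close. It gives the time, the measured TCP pose, the force, the opening and the grip force at its end, in the units of the state.
- state(): the state, without advancing time (a new reading comes with each control period).
- snapshot(name): name is "scene" or "top" or "wrist"; returns a dict with "image" (480x640x3 uint8, blue, green, red), "range_z" (480x640 float32, m along the optical axis (not along the pixel's ray), 0 where there is no reading), "K" (3x3 intrinsics, pixels), "dist" ([k1, k2, p1, p2, k3] as OpenCV has them; the pictures are not rectified), "R" (3x3) and "t" (3): a world point X has camera coordinates R X + t. Camera axes: x right, y down, z forward; pixel columns grow to the right and rows downward; lengths in m; the calibration is good to about 2 mm. A picture is of the moment at which its call begins.
- close_job(): hands the job in; it is judged then, once.
The state is a dict: "time_s": time; "joint_positions": joint angles; "qd": joint speeds; "tau": joint torques, N m; "tcp_pos": TCP position; "tool_rot": TCP orientation; "ft_force": force on the tool from outside, world axes, zero at the start; "wrist_torque": the same for the moment, N m; "gripper_width": finger opening in m; "finger_force": force on a finger pad.
Only numpy, scipy, OpenCV 4.12 (cv2) and the standard library are available. Lean on these libraries where they do the work, as an engineer would, in place of code of your own. Each camera call takes 0.05 s, during which the arm holds its last target. There are 200 camera calls.

## Working session

There is one attempt and no reset: what is moved stays moved. The work goes in short steps, Python scripts to look and compute and a tool call to move; the robot and the scene stay as the last step left them, time stands still between calls to the robot, and variables do not carry over. Pictures are saved under pics/ and viewed, at most 10 in all, crops included, and the job is handed in when it is done.

Besides the shell and the picture viewer there is one more tool, called after "Request:" as a command line: name --argument value ..., lists and objects as JSON in quotes. drive_tool: Moves the arm, as the interface text tells. Its arguments: {"type":"object","properties":{"steps":{"type":"array"},"grip_force":{"type":"number"}},"required":["steps"]}

```bash
mkdir -p pics
cat > h.py <<'E'
from bench import *
import numpy as np, cv2, pickle
def grab(n,tag):
    s=snapshot(n); cv2.imwrite(f'pics/{tag}.png',s['image']); pickle.dump(s,open(f'pics/{tag}.pkl','wb')); return s
def load(tag): return pickle.load(open(f'pics/{tag}.pkl','rb'))
def world(s,u,v,z=None):
    p=cv2.undistortPoints(np.array([[[u,v]]],float),s['K'],np.array(s['dist'],float))[0,0]
    R=np.array(s['R']);t=np.array(s['t']); d=R.T@np.r_[p,1]; c=-R.T@t
    if z is None:
        w=s['range_z'][max(0,int(v)-1):int(v)+2,max(0,int(u)-1):int(u)+2]; w=w[w>0]; return c+d*np.median(w) if len(w) else None
    return c+d*(z-c[2])/d[2]
def pix(s,X):
    return cv2.projectPoints(np.array(X,float).reshape(-1,1,3),cv2.Rodrigues(np.array(s['R']))[0],np.array(s['t'],float),s['K'],np.array(s['dist'],float))[0][:,0]
E
python3 - <<'E'
from h import *
a=grab('scene','s0');b=grab('top','t0');grab('wrist','w0')
print(state())
E
```

```text
{'time_s': 0.15, 'joint_positions': array([ 1.24941575e+00,  3.51117116e-01,  1.65226410e+00,  4.43264436e-05,
        1.13909213e+00, -8.46036521e-02]), 'qd': array([ 0.00013265, -0.00056726, -0.00170689, -0.00044145, -0.0018805 ,
       -0.00143573]), 'tau': array([ 2.78735251e-04, -5.06249392e+01, -2.91500956e+01, -8.09753305e-05,
        3.41384832e-03, -5.16858620e-06]), 'tcp_pos': array([0.12890226, 0.5344273 , 0.23088448]), 'tool_rot': array([-1.08487398e-04,  1.18121311e-01,  9.92999074e-01, -4.27250844e-04]), 'ft_force': array([ 0.11258231, -0.52102397, -0.72207458]), 'wrist_torque': array([ 0.02817568, -0.01414692,  0.002898  ]), 'finger_force': 0.0, 'gripper_width': 0.0856235690086413}
```

View pics/t0.png

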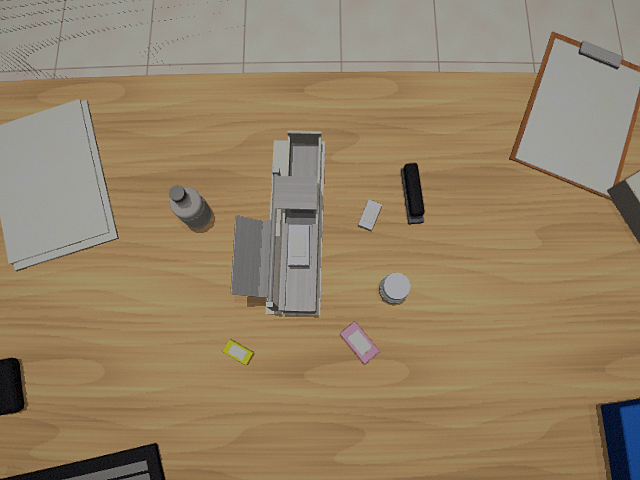

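View pics/s0.png

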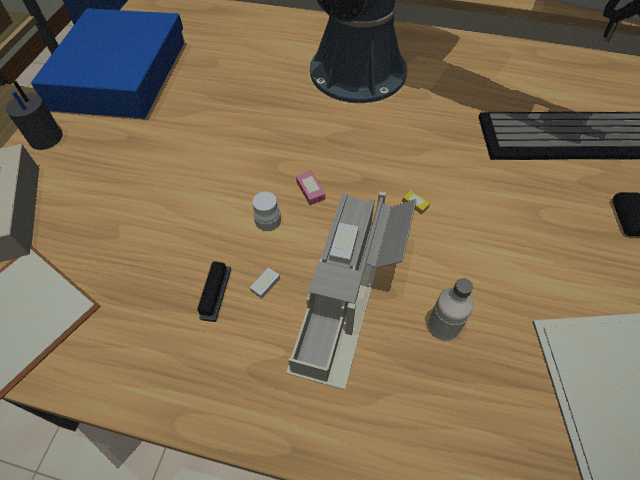

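Candidates in the top view are the white case on the deck (298,244), a small white one on the table (371,215), a pink one (359,342) and a yellow one (238,351). I choose the larger white one, on the deck. The jar is at (395,288), the bottle at (190,207) and the stapler at (413,193).

Run:
```python
from h import *
t=load('t0');s=load('s0')
c=cv2.resize(t['image'][120:325,220:340],None,fx=2.9,fy=2.9,interpolation=cv2.INTER_CUBIC)
d=cv2.resize(s['image'][185:395,280:420],None,fx=2.83,fy=2.83,interpolation=cv2.INTER_CUBIC)
h=min(c.shape[0],d.shape[0]);cv2.imwrite('pics/c1.png',np.hstack([c[:h],d[:h]]))
for u,v in [(298,244),(298,230),(285,300),(295,195),(305,160),(236,255),(252,255),(262,255),(371,215),(395,288),(180,193),(413,193),(304,303)]: print((u,v),world(t,u,v).round(4))
```

```text
(298, 244) [0.5752 0.0887 0.0905]
(298, 230) [0.5995 0.0888 0.0904]
(285, 300) [0.4822 0.1117 0.0707]
(295, 195) [0.6581 0.0935 0.1025]
(305, 160) [0.7555 0.0799 0.006 ]
(236, 255) [0.5512 0.188  0.1253]
(252, 255) [0.5546 0.1648 0.1039]
(262, 255) [0.5563 0.1493 0.0933]
(371, 215) [ 0.6433 -0.0432  0.0153]
(395, 288) [ 0.5016 -0.0766  0.0665]
(180, 193) [0.6503 0.2787 0.1487]
(413, 193) [ 0.6776 -0.1188  0.0419]
(304, 303) [0.477  0.0794 0.0699]
```

View pics/c1.png

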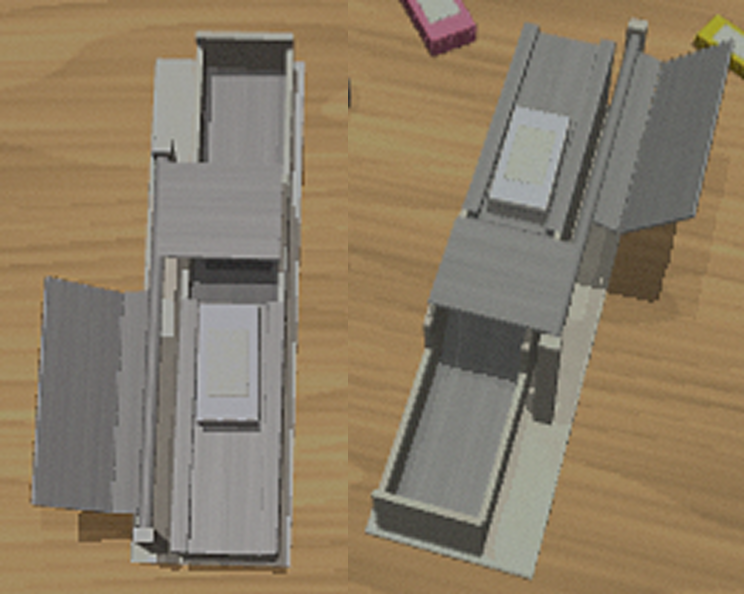

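The crop shows the mailer on the deck, near the skirt and aligned with the lane, with the flap shut and the paddle sloping up to the left. I now fit the chute pose to the depth clouds.

```bash
cat >> h.py <<'E'
def cloud(s):
    v,u=np.mgrid[0:480,0:640]; r=s['range_z'].ravel(); k=r>0
    p=cv2.undistortPoints(np.c_[u.ravel(),v.ravel()].astype(float)[k][:,None],s['K'],np.array(s['dist'],float))[:,0]
    return (np.c_[p,np.ones(len(p))]*r[k][:,None]-np.array(s['t']))@np.array(s['R'])
def tochute(P,q):
    c,n=np.cos(q[2]),np.sin(q[2]); d=P[:,:2]-q[:2]; return np.c_[d@[c,n],d@[-n,c],P[:,2]]
E
python3 - <<'E'
from h import *
from scipy.optimize import minimize
gx,gy=np.meshgrid(np.arange(-.2,.2,.001),np.arange(-.06,.13,.001),indexing='ij')
H=np.zeros(gx.shape)
def put(x0,x1,y0,y1,z): 
    m=(gx>=x0)&(gx<=x1)&(gy>=y0)&(gy<=y1); H[m]=(z(gx,gy)[m] if callable(z) else z)
put(-.17,.158,-.031,.06,.003)
put(-.17,-.02,-.031,.031,.077);put(-.17,-.02,-.021,.021,.07)
put(.045,.155,-.030,.030,.045);put(.045,.155,-.027,.027,.005);put(.155,.158,-.03,.03,.06)
put(-.02,.045,-.027,.027,lambda x,y:.07-(x+.02))
put(0,.058,-.028,.044,.1);put(-.159,.063,.04,.048,.102)
put(-.15,-.02,.064,.103,lambda x,y:.092+(y-.064)*36/39)
for names in (['t0'],['s0'],['t0','s0']):
    P=np.vstack([cloud(load(n)) for n in names]); P=P[(abs(P[:,0]-.62)<.26)&(abs(P[:,1]-.1)<.18)]
    P=P[np.random.default_rng(0).permutation(len(P))[:15000]]
    def f(q):
        L=tochute(P,q); i=((L[:,0]+.2)*1000).round().astype(int); j=((L[:,1]+.06)*1000).round().astype(int)
        ok=(i>=0)&(i<400)&(j>=0)&(j<190); h=np.zeros(len(P)); h[ok]=H[i[ok],j[ok]]
        return np.minimum(abs(h-L[:,2]),.015).mean()
    best=None
    for yaw in (-.1,-.03,.03,.1):
        for x0 in (.62,.64,.66):
          r=minimize(f,[x0,.085,yaw],method='Nelder-Mead',options=dict(initial_simplex=[[x0,.085,yaw],[x0+.01,.085,yaw],[x0,.095,yaw],[x0,.085,yaw+.05]],maxiter=150))
          if best is None or r.fun<best.fun: best=r
    print(names,best.x.round(4),best.fun)
q=best.x; np.save('q.npy',q)
for n in('t0','s0'):
    L=tochute(cloud(load(n)),q); m=L[(abs(L[:,1])<.03)&(L[:,0]>-.17)&(L[:,0]<-.003)&(abs(L[:,2]-.09)<.003)]
    print('mailer',m.min(0).round(4),m.max(0).round(4),np.median(m[:,2]),cv2.minAreaRect((m[:,:2]*1000).astype(np.float32)))
    f=L[(L[:,0]>.01)&(L[:,0]<.05)&(abs(L[:,1])<.02)];print('flap z',np.median(f[:,2]))
    d=L[(L[:,0]>-.165)&(L[:,0]<-.12)&(abs(L[:,1])<.018)];print('deck z',np.median(d[:,2]))
    a=L[(abs(L[:,1]-.044)<.006)&(L[:,0]>-.17)&(L[:,0]<.07)&(L[:,2]>.097)];print('axle y',np.median(a[:,1]),a[:,0].min(),a[:,0].max(),a[:,2].max())
    p=L[(L[:,0]>-.16)&(L[:,0]<-.01)&(L[:,1]>.06)&(L[:,1]<.115)&(L[:,2]>.085)];print('pad',p.min(0).round(3),p.max(0).round(3))
    for nm,c in dict(jar=(.5016,-.0766),gel=(.6503,.2787),st=(.6776,-.1188)).items():
        o=L[(np.hypot(*(L[:,:2]-tochute(np.array([[*c,0]]),q)[0,:2]).T)<.07)&(L[:,2]>.02)];print(nm,np.percentile(o,1,0).round(3),np.percentile(o,99,0).round(3))
E
```

```text
['t0'] [ 0.6352  0.0859 -0.0346] 0.003064999743432886
['s0'] [ 0.6339  0.0864 -0.0371] 0.003075829407162984
['t0', 's0'] [ 0.6342  0.0862 -0.0349] 0.0031021234625086013
mailer [-0.0952 -0.0176  0.087 ] [-0.0253  0.019   0.093 ] 0.09035241663042727 ((-60.3022346496582, -0.3367481231689453), (69.56173706054688, 35.97595977783203), 2.377260446548462)
flap z 0.10218560069081006
deck z 0.0702264195072861
axle y 0.043431817398067965 -0.16657230061501938 0.06988454574164775 0.1124990587119083
pad [-0.15   0.06   0.089] [-0.019  0.105  0.132]
jar [-0.148 -0.191  0.025] [-0.101 -0.146  0.069]
gel [-0.018  0.172  0.023] [0.032 0.222 0.152]
st [ 0.012 -0.221  0.025] [ 0.109 -0.188  0.045]
mailer [-0.0947 -0.0181  0.087 ] [-0.0235  0.0193  0.0929] 0.0894530515169458 ((-59.32456588745117, 0.7693119049072266), (71.3029556274414, 36.15867614746094), 1.5140331983566284)
flap z 0.09987984818621182
deck z 0.06962566740344076
axle y 0.044057695297092817 -0.16732030196290879 0.06998533020924365 0.10995123986683211
pad [-0.151  0.06   0.089] [-0.019  0.105  0.13 ]
jar [-0.143 -0.192  0.022] [-0.096 -0.145  0.067]
gel [-0.003  0.172  0.022] [0.039 0.224 0.151]
st [ 0.015 -0.221  0.024] [ 0.112 -0.188  0.043]
```

Request:
drive_tool --steps '[[[0, 0, 0, 0, 0, -0.101, 80], [0, 0, 0, 0, 0, -0.101, 80], [-30, -28.5, 0, 0, 0, 0, 80], [-30, -28.5, 0, 0, 0, 0, 80], [-30, -28.5, 0, 0, 0, 0, 80], [-30, -28.5, 0, 0, 0, 0, 80], [-30, -28.5, 0, 0, 0, 0, 80], [-30, -28.5, 0, 0, 0, 0, 80], [-30, -28.5, 0, 0, 0, 0, 80], [-30, -28.5, 0, 0, 0, 0, 80]]]'

```text
time_s: 1.15
tcp_pos: [0.3618, 0.297, 0.2313]
tool_rot: [-0.0, 0.017, 1.0, 0.0]
ft_force: [0.0, 1.1, 0.1]
gripper_width: 0.08
finger_force: 0.0
```

Request:
drive_tool --steps '[[[-30, -28.5, 0, 0, 0, 0, 80], [-30, -28.5, 0, 0, 0, 0, 80], [-30, -28.5, 0, 0, 0, 0, 80], [-30, -28.5, 0, 0, 0, 0, 80], [-30, -28.5, 0, 0, 0, 0, 80], [0, 0, 0, 0, 0, 0, 80], [0, 0, 0, 0, 0, 0, 80]]]'

```text
time_s: 1.85
tcp_pos: [0.5059, 0.1503, 0.2308]
tool_rot: [-0.001, 0.018, 1.0, -0.0]
ft_force: [-0.3, -0.4, -0.4]
gripper_width: 0.0797
finger_force: 0.0
```

```bash
cat >> h.py <<'E'
def rep():
    from scipy.spatial.transform import Rotation as Ro
    s=state(); q=np.load('q.npy'); w=s['tool_rot']; M=Ro.from_quat([w[1],w[2],w[3],w[0]]).as_matrix()
    yaw=np.arctan2(M[1,1],M[0,1])-np.pi/2-q[2]
    print('t',s['time_s'],'chute mm',(tochute(s['tcp_pos'][None],q)[0]*1000).round(1),'yaw err',round(yaw,4),'tilt',M[:2,2].round(4),'w',s['gripper_width']*1000,'F',s['ft_force'].round(1),s['finger_force'])
E
python3 - <<'E'
from h import *
rep(); s=grab('scene','s1');grab('top','t1');grab('wrist','w1')
L=tochute(cloud(s),np.load('q.npy'))
f=L[(abs(L[:,0]+.12)<.05)&(L[:,2]>.15)&(L[:,1]>-.03)&(L[:,1]<.12)]
for y in range(-16,112,4):
    g=f[(abs(f[:,1]*1000-y)<2)]
    if len(g): print(y,(g[:,2].min()*1000).round(1), (np.percentile(g[g[:,2]<g[:,2].min()+.02][:,0],[5,95])*1000).round(0))
E
```

```text
t 1.85 chute mm [-130.5   59.6  230.8] yaw err -0.0015 tilt [-0.001  -0.0001] w 79.73131193044448 F [-0.3 -0.4 -0.4] 0.0
-12 293.8 [-120. -119.]
-8 288.0 [-120. -117.]
-4 285.5 [-121. -117.]
0 283.7 [-139. -117.]
4 281.5 [-137. -123.]
8 247.9 [-126. -124.]
12 249.2 [-126. -123.]
16 242.5 [-123. -120.]
20 241.6 [-139. -120.]
24 289.2 [-137. -114.]
28 294.9 [-137. -113.]
32 301.6 [-119. -113.]
36 304.7 [-115. -113.]
40 310.3 [-118. -111.]
44 305.9 [-122. -111.]
48 302.8 [-122. -119.]
52 302.3 [-122. -119.]
56 303.6 [-121. -119.]
60 304.7 [-122. -119.]
64 303.9 [-122. -120.]
68 302.5 [-122. -119.]
72 300.8 [-122. -119.]
76 302.8 [-122. -112.]
80 305.0 [-122. -112.]
84 309.5 [-119. -113.]
88 304.2 [-119. -112.]
92 298.0 [-138. -113.]
96 291.9 [-139. -114.]
100 242.2 [-133. -119.]
104 243.9 [-121. -119.]
108 245.3 [-125. -119.]
```

Request:
drive_tool --steps '[[[-5, -6, 0, 0, 0, 0, 80], [-5, -6, 0, 0, 0, 0, 80], [0, 0, 20, 0, 0, 0, 80], [0, 0, 25, 0, 0, 0, 80], [0, 0, 25, 0, 0, 0, 80], [0, 0, 20, 0, 0, 0, 80], [0, 0, 10, 0, 0, 0, 80], [0, 0, 0, 0, 0, 0, 80]]]'

```text
time_s: 2.8
tcp_pos: [0.5151, 0.1382, 0.1304]
tool_rot: [-0.001, 0.017, 1.0, -0.0]
ft_force: [0.6, 0.1, -0.3]
gripper_width: 0.0799
finger_force: 0.0
```

Run:
```python
from h import *
rep(); a=grab('scene','s2')
cv2.imwrite('pics/c2.png',cv2.resize(a['image'][130:370,260:500],None,fx=2.4,fy=2.4,interpolation=cv2.INTER_CUBIC))
```

```text
t 2.8 chute mm [-120.9   47.9  130.4] yaw err 0.0001 tilt [-0.0018 -0.0004] w 79.91927460223212 F [ 0.6  0.1 -0.3] 0.0
```

View pics/c2.png

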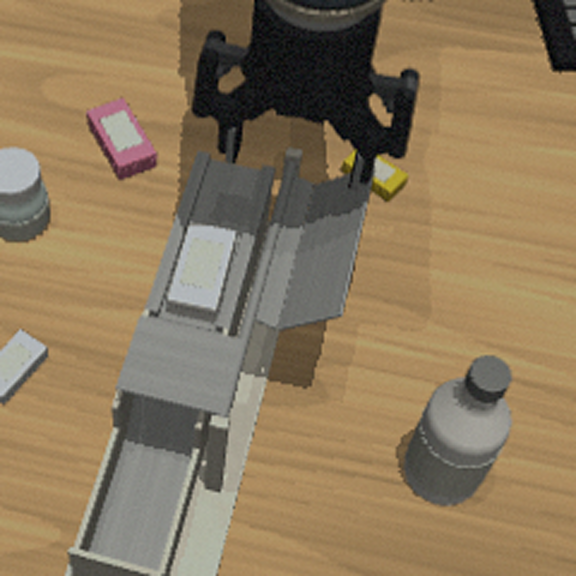

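The left tip is over the lane (225,155) and the right tip over the paddle's outer part (360,185). I'll shift 2 mm inward and press.

Request:
drive_tool --steps '[[[0, -2, 8, 0, 0, 0, 80], [0, 0, 8, 0, 0, 0, 80], [0, 0, 8, 0, 0, 0, 80], [0, 0, 8, 0, 0, 0, 80], [0, 0, 8, 0, 0, 0, 80], [0, 0, 7, 0, 0, 0, 80], [0, 0, 6, 0, 0, 0, 80], [0, 0, 4, 0, 0, 0, 80], [0, 0, 2, 0, 0, 0, 80], [0, 0, 0, 0, 0, 0, 80]]]'

```text
time_s: 3.85
tcp_pos: [0.5153, 0.1363, 0.0722]
tool_rot: [-0.0, 0.017, 1.0, -0.0]
ft_force: [-0.8, -3.3, 3.8]
gripper_width: 0.0801
finger_force: 1.9
```

```bash
cat >> h.py <<'E'
def flap(s):
    L=tochute(cloud(s),np.load('q.npy')); f=L[(L[:,0]>.005)&(L[:,0]<.052)&(L[:,1]>-.03)&(L[:,1]<.036)&(L[:,2]>.095)]
    k=np.polyfit(f[:,1],f[:,2],1); print('flap angle',np.arctan(-k[0]),len(f)); return L
E
python3 - <<'E'
from h import *
rep(); a=grab('scene','s3'); flap(a)
cv2.imwrite('pics/c3.png',cv2.resize(a['image'][130:370,260:500],None,fx=2.4,fy=2.4,interpolation=cv2.INTER_CUBIC))
E
```

```text
t 3.85 chute mm [-120.5   46.    72.2] yaw err -0.0 tilt [-0.0002 -0.0001] w 80.11491851747864 F [-0.8 -3.3  3.8] 1.8979697578470223
flap angle 0.6796481998964233 881
```

View pics/c3.png

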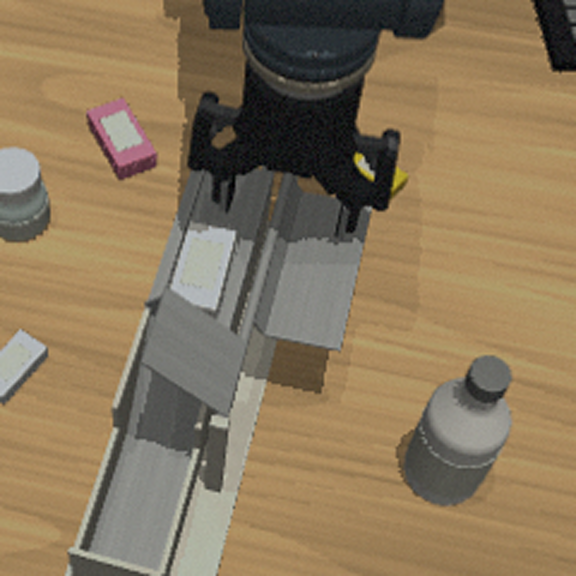

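Flap is held at about 0.68 rad and the mailer is still outside. I'll press 2.5 mm deeper, then push.

Request:
drive_tool --steps '[[[0, 0, 2.5, 0, 0, 0, 80], [0, 0, 0, 0, 0, 0, 80], [-5, 0, 0, 0, 0, 0, 80], [-5, 0, 0, 0, 0, 0, 80], [-5, 0, 0, 0, 0, 0, 80], [-5, 0, 0, 0, 0, 0, 80], [-5, 0, 0, 0, 0, 0, 80], [-5, 0, 0, 0, 0, 0, 80], [-5, 0, 0, 0, 0, 0, 80], [0, 0, 0, 0, 0, 0, 80]]]'

```text
time_s: 4.9
tcp_pos: [0.5514, 0.1352, 0.0699]
tool_rot: [0.001, 0.018, 1.0, 0.0]
ft_force: [2.2, -0.8, 1.9]
gripper_width: 0.0805
finger_force: 1.4
```

```bash
cat >> h.py <<'E'
def mail(L):
    m=L[(abs(L[:,1])<.024)&(L[:,0]>-.17)&(L[:,0]<-.003)&(abs(L[:,2]-.09)<.002)]; print('mailer top',m.min(0).round(4),m.max(0).round(4),len(m))
E
python3 - <<'E'
from h import *
rep(); a=grab('scene','s4'); mail(flap(a)); b=grab('top','t4'); mail(flap(b))
E
```

```text
t 4.9 chute mm [-84.5  46.1  69.9] yaw err -0.0002 tilt [0.0015 0.0002] w 80.4882864208538 F [ 2.2 -0.8  1.9] 1.3621041398801026
flap angle 0.7266537668371278 845
mailer top [-0.0924 -0.0186  0.088 ] [-0.021   0.0175  0.092 ] 424
flap angle 0.7235247855153717 338
mailer top [-0.0554 -0.02    0.0881] [-0.0059 -0.006   0.0919] 130
```

Request:
drive_tool --steps '[[[-4, 0, 0, 0, 0, 0, 80], [-4, 0, 0, 0, 0, 0, 80], [-4, 0, 0, 0, 0, 0, 80], [-3, 0, 0, 0, 0, 0, 80], [-3, 0, 0, 0, 0, 0, 80], [-2, 0, 0, 0, 0, 0, 80], [-2, 0, 0, 0, 0, 0, 80], [-2, 0, 0, 0, 0, 0, 80], [0, 0, 0, 0, 0, 0, 80]]]'

```text
time_s: 5.9
tcp_pos: [0.5747, 0.1344, 0.0699]
tool_rot: [0.0, 0.017, 1.0, 0.0]
ft_force: [-1.3, -0.2, 2.3]
gripper_width: 0.0803
finger_force: 1.5
```

Run:
```python
from h import *
rep(); a=grab('scene','s5'); mail(flap(a)); b=grab('top','t5')
h=lambda i,y,x:cv2.resize(i['image'][y:y+180,x:x+120],None,fx=3,fy=3,interpolation=cv2.INTER_CUBIC)
cv2.imwrite('pics/c5.png',np.hstack([h(a,190,290),h(b,125,235)]))
```

```text
t 5.9 chute mm [-61.1  46.1  69.9] yaw err 0.0 tilt [0.0006 0.0001] w 80.27647750125894 F [-1.3 -0.2  2.3] 1.522568114050955
flap angle 0.7297994579394697 842
mailer top [-0.0713 -0.0212  0.088 ] [-0.0032  0.0168  0.0919] 227
```

View pics/c5.png

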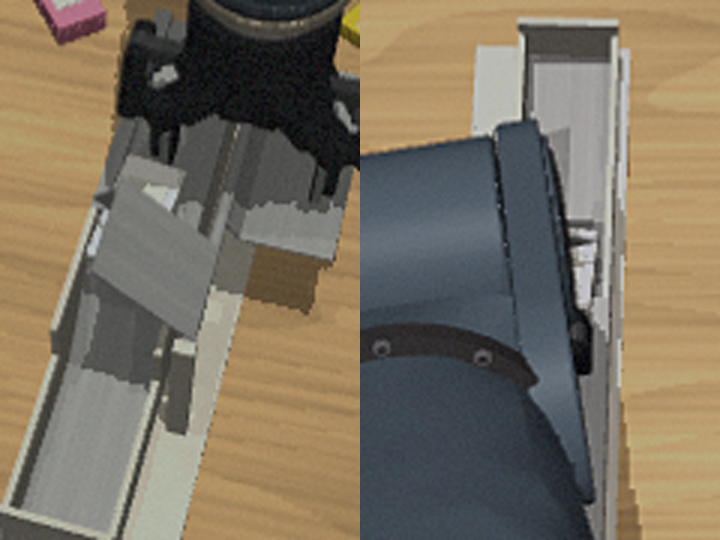

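The mailer is under the flap with its rear still visible (150,180), not down yet. I'll push a few mm farther, then ease back.

Request:
drive_tool --steps '[[[-2, 0, 0, 0, 0, 0, 80], [-2, 0, 0, 0, 0, 0, 80], [-2, 0, 0, 0, 0, 0, 80], [0, 0, 0, 0, 0, 0, 80], [3, 0, 0, 0, 0, 0, 80], [3, 0, 0, 0, 0, 0, 80], [0, 0, 0, 0, 0, 0, 80], [0, 0, 0, 0, 0, 0, 80], [0, 0, 0, 0, 0, 0, 80]]]'

```text
time_s: 6.9
tcp_pos: [0.5743, 0.1344, 0.0698]
tool_rot: [-0.0, 0.017, 1.0, -0.0]
ft_force: [1.3, -0.4, 2.2]
gripper_width: 0.0798
finger_force: 1.5
```

Run:
```python
from h import *
rep(); a=grab('scene','s6'); mail(flap(a)); b=grab('top','t6')
h=lambda i,y,x:cv2.resize(i['image'][y:y+180,x:x+120],None,fx=3,fy=3,interpolation=cv2.INTER_CUBIC)
cv2.imwrite('pics/c6.png',np.hstack([h(a,190,290),h(b,125,235)]))
```

```text
t 6.9 chute mm [-61.6  46.1  69.8] yaw err 0.0001 tilt [-0.0002 -0.0001] w 79.81331924179086 F [ 1.3 -0.4  2.2] 1.5153814202858484
flap angle 0.7259262286397761 842
mailer top [-0.071  -0.005   0.0884] [-0.0517  0.0071  0.092 ] 8
```

View pics/c6.png

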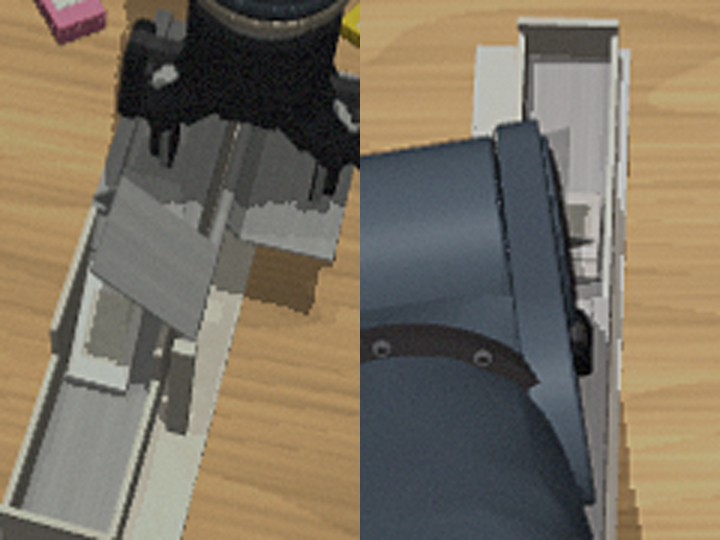

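The mailer has gone down: its front end is near the ramp foot (100,385 in the left half) and the lane is empty. Lifting the hand away.

Request:
drive_tool --steps '[[[10, 0, -3, 0, 0, 0, 80], [10, 0, -8, 0, 0, 0, 80], [5, 0, -10, 0, 0, 0, 80], [5, 0, -10, 0, 0, 0, 80], [0, 0, -15, 0, 0, 0, 80], [0, 0, -20, 0, 0, 0, 80], [0, 0, -30, 0, 0, 0, 80], [0, 0, -30, 0, 0, 0, 80], [30, 0, -30, 0, 0, 0, 80], [30, 0, 0, 0, 0, 0, 80]]]'

```text
time_s: 8.0
tcp_pos: [0.4848, 0.1378, 0.2297]
tool_rot: [0.003, 0.017, 1.0, 0.001]
ft_force: [0.7, 0.3, -0.1]
gripper_width: 0.0801
finger_force: 0.0
```

Request:
drive_tool --steps '[[[40, 0, 0, 0, 0, 0, 80], [40, 0, 0, 0, 0, 0, 80], [0, 0, 0, 0, 0, 0, 80], [0, 0, 0, 0, 0, 0, 80]]]'

```text
time_s: 8.4
tcp_pos: [0.404, 0.1404, 0.2266]
tool_rot: [0.001, 0.017, 1.0, 0.0]
ft_force: [0.6, 0.3, -0.4]
gripper_width: 0.0797
finger_force: 0.0
```

Run:
```python
from h import *
rep(); a=grab('scene','s7'); L=flap(a); b=grab('top','t7')
for M in (L,flap(b)):
    m=M[(M[:,0]>.06)&(M[:,0]<.15)&(abs(M[:,1])<.022)]
    for x in range(60,150,10): print(x,np.median(m[abs(m[:,0]-x/1000)<.004][:,2]).round(3),end=' ')
    print()
h=lambda i,y,x:cv2.resize(i['image'][y:y+180,x:x+120],None,fx=3,fy=3,interpolation=cv2.INTER_CUBIC)
cv2.imwrite('pics/c7.png',np.hstack([h(a,210,290),h(b,125,235)]))
```

```text
t 8.4 chute mm [-231.9   46.2  226.6] yaw err 0.0008 tilt [0.0012 0.0002] w 79.70583006472067 F [ 0.6  0.3 -0.4] 0.0
flap angle -0.00166499728073177 1047
flap angle 0.0020606611663004887 996
60 0.005 70 0.005 80 0.004 90 0.004 100 0.004 110 0.004 120 0.004 130 0.004 140 0.004 
60 nan 70 nan 80 nan 90 0.006 100 0.005 110 0.005 120 0.006 130 0.005 140 0.005
  return _methods._mean(a, axis=axis, dtype=dtype,
  ret = ret.dtype.type(ret / rcount)
```

View pics/c7.png

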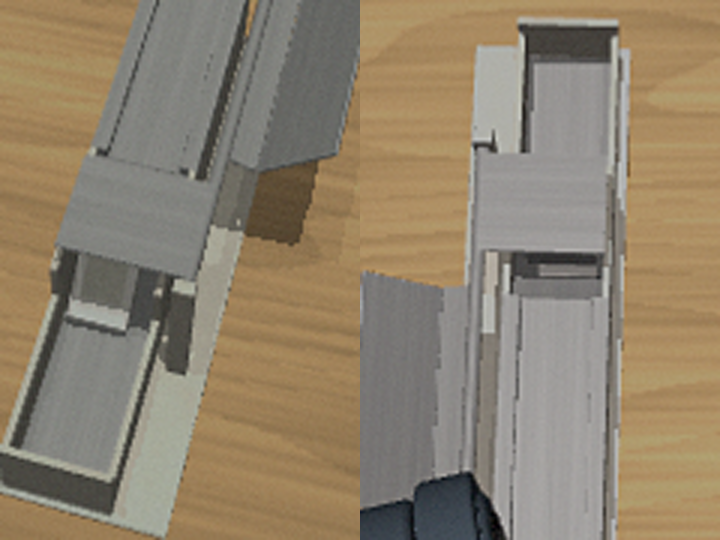

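The flap is shut, the mailer rests on the ramp with its front end at the pan, and the hand is clear.

```bash
python3 -c "
from bench import *
print(close_job())"
```

```text
the job is handed in; nothing more can be done
None
```

The job is handed in, though `close_job()` gave no verdict: the mailer was pushed under the held flap and lies on the ramp, the flap measured shut (about 0 rad), the hand is clear, and my moves kept clear of the jar, bottle and stapler, though I did not re-measure them.

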